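# Charge the game-night battery packs

## Robot

A 6-joint arm with a two-finger parallel gripper is mounted at the origin on the work surface. World frame = base frame: x ahead of the robot, y to its left, z up, the work surface at z = 0. Lengths are in m, angles in rad, forces in N, time in s.
With the tool pointing down it reaches from about 0.3 to 0.85 m from the base axis. Payload 4.2 kg.
Tool frame: the origin (TCP) lies at the very end of the fingers, on their centre line; the grasp point (between the pads) lies 19 mm behind it (ctrl.grip_depth is the z of the grasp point in the tool frame, in m); z points along the fingers, y is the line along which they close (so a half turn about z gives the same grasp; the last joint's range is limited). The gripper opens to 91 mm and grips with 3 to 60 N. Pads are 32 mm wide; open, the fingers measure 118 mm over their backs; the gripper's body (76 mm by 178 mm) begins 60 mm behind the grasp point.
Start: joints at [1.2, 0.32, 1.565, -0, 1.257, -0.02], TCP at [0.198, 0.54, 0.214] pointing down, gripper open.
Joint ranges: [-3.11, 3.11], [-0.84, 2.01], [0.21, 2.61], [-1.34, 4.49], [0.05, 2.63], [-2.56, 2.56]. Speed limits (rad/s): [2.57, 2.57, 3.14, 3.14, 3.14, 3.14].

## Interface

Orientations are given as a unit quaternion [w, x, y, z].
In Python, from workcell import monitor, vision, ctrl, recognise, place_of gives the robot as it stands.
- The arm moves only by the tool send_rows, never from a script. Its argument "deltas" is a list of rows, each a list of 5 numbers: the opening, from -1 (shut) to 1 (fully open), then the shift along the tool's x, y, z in units of 50 mm (1.0 is 50 mm), then the turn about the tool's z in units of 6 degrees (1.0 is 6 degrees). In form: [[fingers, tx, ty, tz, roll], ...]. A call has 1 to 12 rows; each row is the pose to reach, as a shift and turn from the pose commanded when the call began, along the tool's axes at that moment; what a row does not reach only later rows make up. A row lasts 1/10 s, in which the tool goes at most 50 mm and 8.59 degrees, less where a joint would pass 70% of its speed; a pose out of reach is approached as far as the arm can. A call with a gripper value outside its range is refused whole. The fingers move at their own pace and stop on an object; the grip force is fixed at half the most. Time passes only in rows, so rows that repeat a pose let the fingers close. It gives the time, the measured TCP pose, the force, the opening and the grip force at its end, in the units of the state.
- monitor.state(): the state, without advancing time (a new reading comes with each control period).
- vision.camera(name): name is "scene" or "top"; returns a dict with "pixels" (420x560x3 uint8, red, green, blue), "camera_matrix" (3x3 intrinsics, pixels), "camera_from_world" (4x4, takes a point from world to camera coordinates). Camera axes: x right, y down, z forward; pixel columns grow to the right and rows downward; lengths in m; the calibration is good to about 2 mm. A picture is of the moment at which its call begins. There is no depth.
- ctrl.finish_job(): hands the job in; it is judged then, once.
Trained networks look in a picture, given as the dict that the camera call returned (one of the last four; its "shot" number tells which), for a name from the list of things; names that differ only in an ending like _2 or _b are one class to them, and where a whole thing is asked for, a point or a joint stands for the part that bears it (a point fixed in the world has none). Each returns a list of dicts, best first, with "p" (0 to 1); they miss things now and then, are a little off and sometimes report something else, mostly with a low value. They report only what shows in the picture. A call takes as long as a camera call. They do not tell look-alikes from the thing itself.
- recognise(picture, query): "rect" ([left, top, right, bottom] in pixels, round what is visible of it).
- place_of(picture, query): "at" ([column, row] in pixels: a listed point, or the origin of a listed thing).
The state is a dict: "time_s": time; "joint_positions": joint angles; "qvel": joint speeds; "joint_torque": joint torques, N m; "tcp_pos": TCP position; "orientation": TCP orientation; "wrist_force": force on the tool from outside, world axes, zero at the start; "torque": the same for the moment, N m; "grip_width": finger opening in m; "gripper_force": force on a finger pad.
Only numpy, scipy, OpenCV 4.12 (cv2) and the standard library are available. Lean on these libraries where they do the work, as an engineer would, in place of code of your own. Each camera call takes 0.05 s, during which the arm holds its last target. There are 200 camera calls.

## Task

Lay every orange battery pack that is out on the console in the open black charging case, flat on its floor and not piled up, and shut the lid fully. Then press the timer's keys fully down one at a time, green, yellow, blue, and after that pull the orange sprung tab until its pointer is in the red band, hold it there for two seconds without ever going past the band, and let it run back home. Leave the other things on the console where they stand.

Things in the scene. Friction and masses are not known exactly. Their poses are not given: they have to be found in the camera images.
- pack1: an orange battery pack with a grey band near one end, a box 64 (x) x 30 (y) x 24 (z) mm, about 90 g, loose; origin at its very centre (12 mm above what it lies on), x along its length. May be absent
- pack2: an orange battery pack with a grey band near one end, a box 64 (x) x 30 (y) x 24 (z) mm, about 90 g, loose; origin at its very centre (12 mm above what it lies on), x along its length. May be absent
- pack3: an orange battery pack with a grey band near one end, a box 64 (x) x 30 (y) x 24 (z) mm, about 90 g, loose; origin at its very centre (12 mm above what it lies on), x along its length. May be absent
- pack4: an orange battery pack with a grey band near one end, a box 64 (x) x 30 (y) x 24 (z) mm, about 90 g, loose; origin at its very centre (12 mm above what it lies on), x along its length. May be absent
- case: the black charging case, fixed on the console: an open box, outside 130 (x) x 250 (y) x 55 (z) mm, walls 5 mm, floor 5 mm thick, room for four packs side by side with their lengths along x; origin at the centre of its underside, x points to the hinge side
- case_in (a point): the centre of the case's inner floor, 5 mm above its underside; same axes as the case
- lid (a joint): the case's lid, hinged along y on the case's rim at case x = +65 mm, z = 55 mm: 0 rad is shut, 1.57 is upright, 1.65 its greatest opening. It starts open. A plate 132 x 252 x 8 mm, stiff hinge (about 0.2 N m): it stays where it is left and must be pushed fully shut (within 0.06 rad)
- lid_edge (a point): the middle of the lid's free edge, in mid-thickness, 130 mm from the hinge axis; when the lid is open this is its top edge
- timer: the white charging timer, fixed on the console, a box 130 (x) x 250 (y) x 40 (z) mm; keys along its front (-x) half, sprung tab along its back half; origin at the centre of its underside
- green (a joint): the green spring key, round, 32 mm across: 0 m is up, 0.006 is fully down (about 5 N); pressed means beyond 0.004. The three keys may stand in any order along the timer
- yellow (a joint): the yellow spring key, round, 32 mm across: 0 m is up, 0.006 is fully down (about 5 N); pressed means beyond 0.004. The three keys may stand in any order along the timer
- blue (a joint): the blue spring key, round, 32 mm across: 0 m is up, 0.006 is fully down (about 5 N); pressed means beyond 0.004. The three keys may stand in any order along the timer
- green_top (a point): the centre of the top of the green key
- yellow_top (a point): the centre of the top of the yellow key
- blue_top (a point): the centre of the top of the blue key
- tab (a joint): pull of the sprung tab along the timer's +y: 0 m is home, 0.11 its stop; spring 3 N at home, 10.5 N at 75 mm, and damped. The red band is 68 to 82 mm, its middle at 75 mm; never beyond 86 mm
- tab_grip (a point): the grip point of the orange tab, 18 mm above the timer's top; the tab is an upright paddle 32 (x) x 12 (y) x 33 (z) mm standing on the timer, pulled along the timer's +y; its pointer lies over the scale beside it
- band (a point): where tab_grip is when the tab is at the middle of the red band; same axes as the timer
- bowl: a glass bowl, 110 mm across, 50 mm high; origin under its centre. Leave alone
- cup: a stainless steel cup, 72 mm across, 90 mm high; origin under its centre. Leave alone
- sphere: a white ceramic sphere ornament, 86 mm across, 83 mm high with a flat foot; origin under its centre. Leave alone
- remote: a black remote control, 150 (x) x 42 (y) x 18 (z) mm, lying flat; origin under its centre. Leave alone
Things that resemble listed ones, but are neither listed nor needed, are in the scene too. Leave any purple look-alike of the pack2 alone. Leave any white look-alike of the pack1 alone.

How it is judged:
By the outcome, as a careful person would: the job done as asked, in the order asked, and still so for the second after the job is handed in, with the robot touching nothing.
Of pack1, pack2, pack3, pack4 only 2 to 4 are there at a start; the rules pass over those that are not, and their reading is None.
At some moment in a run one of pack1, pack2, pack3, pack4 may be knocked a few centimetres aside while the robot is not near it.
Once in a run the grip may slacken for a moment while it holds something.
It also fails if it takes over 208 s, if anything falls off the work surface, if the arm or the gripper's body presses on something with over 40 N, if the wrist force passes 120 N, or if a joint passes its speed limit or range.

## Working session

There is one attempt and no reset: what is moved stays moved. The work goes in short steps, Python scripts to look and compute and a tool call to move; the robot and the scene stay as the last step left them, time stands still between calls to the robot, and variables do not carry over. Pictures are saved under pics/ and viewed, at most 14 in all, crops included, and the job is handed in when it is done.

Besides the shell and the picture viewer there is one more tool, called after ">>>" as a command line: name --pt "numbers of a row" for each row, then --argument value for the rest. send_rows: Moves the arm, as the interface text tells. Its arguments: {"type":"object","properties":{"deltas":{"type":"array"}},"required":["deltas"]}

```bash
ls; mkdir -p pics
cat > h.py <<'E'
import numpy as np, cv2
from workcell import monitor, vision, ctrl, recognise, place_of
def pos(pic, uv, z):
    K=np.array(pic["camera_matrix"]);T=np.array(pic["camera_from_world"])
    R,t=T[:3,:3],T[:3,3]
    d=R.T@np.linalg.solve(K,[uv[0],uv[1],1.]);c=-R.T@t
    return c+d*(z-c[2])/d[2]
def pix(pic,p):
    K=np.array(pic["camera_matrix"]);T=np.array(pic["camera_from_world"])
    q=K@(T[:3,:3]@np.array(p)+T[:3,3]);return q[:2]/q[2]
def save(pic,name,box=None,s=1):
    im=np.array(pic["pixels"])[:,:,::-1]
    if box: im=im[box[1]:box[3],box[0]:box[2]]
    cv2.imwrite("pics/"+name,cv2.resize(im,None,fx=s,fy=s,interpolation=cv2.INTER_CUBIC))
E
python3 - <<'E'
from h import *
np.set_printoptions(precision=3,suppress=True)
for n in("top","scene"):
    p=vision.camera(n);save(p,n+"0.png",s=1.4)
    T=np.array(p["camera_from_world"]);print(n,-T[:3,:3].T@T[:3,3])
    for q,z in(("pack1",.012),("case",0),("case_in",.005),("lid_edge",.18),("timer",0),("green_top",.045),("yellow_top",.045),("blue_top",.045),("tab_grip",.058),("band",.058),("bowl",0),("cup",0),("sphere",0),("remote",0)):
        for r in place_of(p,q)[:6]:
            if r["p"]>.2: print(q,round(r["p"],2),np.round(r["at"]),pos(p,r["at"],z))
s=monitor.state();print(s)
E
```

```text
pics
top [0.448 0.022 0.845]
pack1 0.94 [202. 274.] [0.407 0.153 0.012]
pack1 0.86 [368. 265.] [ 0.431 -0.203  0.012]
pack1 0.77 [292. 204.] [ 0.561 -0.037  0.012]
pack1 0.71 [244. 252.] [0.454 0.065 0.012]
pack1 0.64 [318. 311.] [ 0.332 -0.092  0.012]
pack1 0.63 [310. 259.] [ 0.442 -0.076  0.012]
case 0.81 [388. 191.] [ 0.594 -0.251  0.   ]
case_in 0.65 [386. 188.] [ 0.601 -0.246  0.005]
lid_edge 0.85 [420. 129.] [ 0.678 -0.255  0.18 ]
lid_edge 0.55 [290. 201.] [ 0.542 -0.021  0.18 ]
lid_edge 0.25 [388. 189.] [ 0.567 -0.194  0.18 ]
timer 0.65 [151. 181.] [0.607 0.275 0.   ]
green_top 0.51 [100. 187.] [0.584 0.366 0.045]
yellow_top 0.58 [165. 198.] [0.563 0.231 0.045]
blue_top 0.77 [133. 192.] [0.575 0.298 0.045]
blue_top 0.52 [137. 162.] [0.639 0.293 0.045]
tab_grip 0.51 [279. 129.] [ 0.713 -0.004  0.058]
tab_grip 0.46 [177. 164.] [0.632 0.206 0.058]
band 0.6 [139. 162.] [0.635 0.285 0.058]
band 0.56 [342. 113.] [ 0.751 -0.137  0.058]
bowl 0.7 [282. 130.] [ 0.731 -0.011  0.   ]
cup 0.96 [342. 115.] [ 0.769 -0.149  0.   ]
sphere 0.81 [204. 107.] [0.779 0.165 0.   ]
remote 0.71 [137. 
[... 881 characters left out ...]
8]
bowl 0.94 [334. 277.] [ 0.737 -0.01   0.   ]
cup 0.63 [303. 341.] [ 0.773 -0.152  0.   ]
sphere 0.74 [398. 232.] [0.775 0.162 0.   ]
sphere 0.43 [217. 321.] [ 0.623 -0.237  0.   ]
remote 0.79 [313. 115.] [0.426 0.291 0.   ]
{'time_s': 1.5, 'joint_positions': array([ 1.2  ,  0.32 ,  1.565, -0.   ,  1.257, -0.02 ]), 'qvel': array([ 0.002, -0.001, -0.   , -0.001,  0.002, -0.   ]), 'joint_torque': array([  0.   , -41.234, -23.223,   0.073,   0.038,   0.   ]), 'tcp_pos': array([0.198, 0.54 , 0.214]), 'orientation': array([0.   , 0.175, 0.985, 0.   ]), 'wrist_force': array([0.18 , 1.183, 0.074]), 'torque': array([-0.029, -0.042,  0.019]), 'gripper_force': 0.0, 'grip_width': 0.09121691491873453}
```

View pics/top0.png

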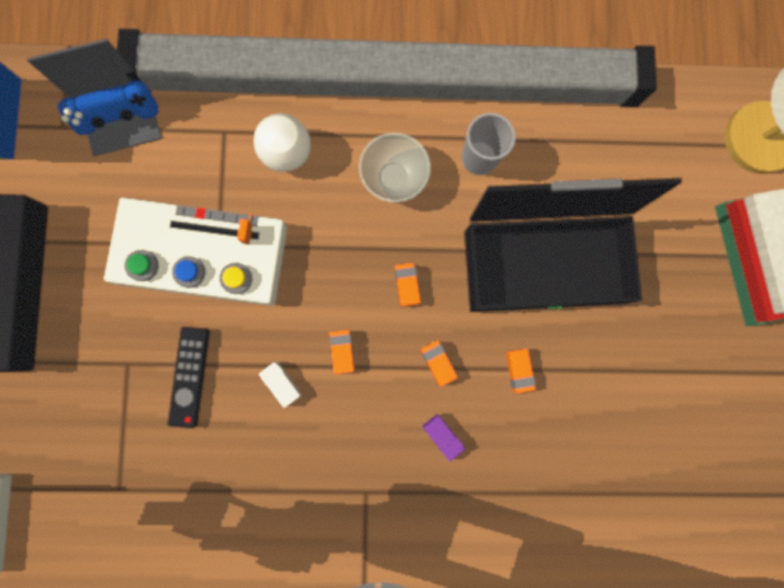

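View pics/scene0.png

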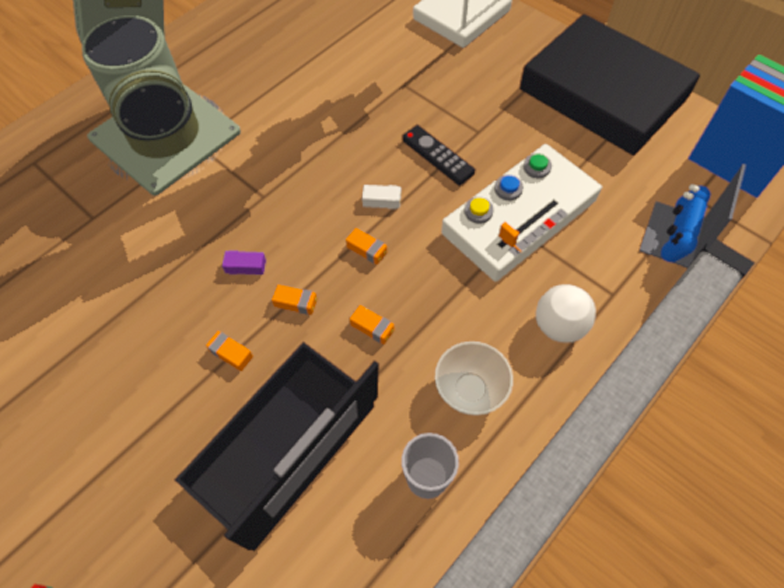

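The orange packs are at top-image pixels (291,204), (244,252), (314,259) and (372,265). The look-alikes to leave are the white one at (200,274) and the purple one at (317,312). The case lid is open on the far side. The timer keys run green, blue, yellow from left to right, and the tab sits at its right end with the band to its left. Next I'll fit silhouettes in both views to get exact poses.

```bash
cat > fit.py <<'E'
from h import *
from scipy.optimize import minimize
S=4
def boxpts(x,y,yaw,l,w,z0,z1):
    c,s=np.cos(yaw),np.sin(yaw)
    return [[x+c*a-s*b,y+s*a+c*b,z] for a in(-l/2,l/2) for b in(-w/2,w/2) for z in(z0,z1)]
def draw(pic,hulls):
    m=np.zeros((420*S,560*S),np.uint8)
    for h in hulls:
        p=np.array([pix(pic,q) for q in h]);p=(p+.5)*S
        cv2.fillConvexPoly(m,cv2.convexHull(np.round(p*16).astype(np.int32)),1,shift=4)
    return m
def big(m): return cv2.resize(m,None,fx=S,fy=S,interpolation=cv2.INTER_NEAREST)
def fit(pics,masks,model,x0,step):
    masks=[big(m) for m in masks]
    def f(x):
        e=0
        for p,m in zip(pics,masks):
            d=draw(p,model(x)); e+=1-(d&m).sum()/max(1,(d|m).sum())
        return e
    sim=np.vstack([x0]+[np.array(x0)+np.eye(len(x0))[i]*step[i] for i in range(len(x0))])
    r=minimize(f,x0,method="Nelder-Mead",options=dict(initial_simplex=sim,xatol=1e-4,fatol=1e-4,maxiter=300))
    return r.x,r.fun
def hsv(p): return cv2.cvtColor(np.array(p["pixels"]),cv2.COLOR_RGB2HSV)
def orange(pics,z=.0,area=80,ymax=.17):
    """orange packs: list of (x,y,yaw,err)"""
    out=[];M=[]
    for p in pics:
        h=hsv(p);m=cv2.inRange(h,(8,205,150),(18,255,255))
        m=cv2.morphologyEx(m,cv2.MORPH_CLOSE,np.ones((9,9)))
        n,l,st,c=cv2.connectedComponentsWithStats(m)
        L=[]
        for i in range(1,n):
            if st[i,4]<area: continue
            cs=cv2.convexHull(np.argwhere(l==i)[:,::-1].astype(np.int32))
            k=np.zeros_like(m);cv2.fillConvexPoly(k,cs,1);w=pos(p,c[i],z+.015);L.append((w,k))
        M.append(L)
    for w,k in M[0]:
        if w[1]>ymax: continue
        pp,mm=[pics[0]],[k]
        for L in M[1:]:
            L=[a for a in L if np.linalg.norm(a[0]-w)<.03]
            if L: pp.append(pics[1]);mm.append(min(L,key=lambda a:np.linalg.norm(a[0]-w))[1])
        best=None
        for yaw in(0,.8,1.57,-.8):
            r=fit(pp,mm,lambda x:[boxpts(x[0],x[1],x[2],.064,.030,z,z+.024)],[w[0],w[1],yaw],(.01,.01,.3))
            if best is None or r[1]<best[1]: best=r
        x=best[0];out.append((x[0],x[1],(x[2]+np.pi/2)%np.pi-np.pi/2,best[1]/len(pp)))
    return out
E
cat > m1.py <<'E'
from fit import *
np.set_printoptions(precision=4,suppress=True)
pics=[vision.camera("top"),vision.camera("scene")]
for o in orange(pics): print("pack",np.round(o,4))
def blob(m,p,w,k):
    m=cv2.morphologyEx(m,cv2.MORPH_CLOSE,np.ones((k,k)));m=cv2.morphologyEx(m,cv2.MORPH_OPEN,np.ones((3,3)))
    n,l,st,c=cv2.connectedComponentsWithStats(m)
    u=pix(p,w);i=min([i for i in range(1,n) if st[i,4]>400],key=lambda i:np.linalg.norm(c[i]-u))
    cs,_=cv2.findContours((l==i).astype(np.uint8),cv2.RETR_EXTERNAL,cv2.CHAIN_APPROX_NONE)
    o=np.zeros_like(m);cv2.drawContours(o,cs,-1,1,-1);return o
tm=[blob(cv2.inRange(hsv(p),(0,0,120),(180,75,255)),p,[.61,.28,.03],5) for p in pics]
tm=[cv2.fillConvexPoly(np.zeros_like(m),cv2.convexHull(np.argwhere(m)[:,::-1].astype(np.int32)),1) for m in tm]
for i in (0,1,None):
    a,b=(pics,tm) if i is None else ([pics[i]],[tm[i]])
    print("timer",*fit(a,b,lambda x:[boxpts(*x,.13,.25,0,.04)],[.608,.278,-.05],(.01,.01,.1)))
cm=[blob(cv2.inRange(hsv(p),(0,0,0),(180,255,45)),p,[.62,-.25,.06],7) for p in pics]
def cas(v):
    x,y,t,g=v;c,s=np.cos(t),np.sin(t)
    L=[]
    for r in(0,.131):
        for d in(0,.008):
            for w in(-.126,.126):
                a=.065-r*np.cos(g)+d*np.sin(g)*1;z=.055+r*np.sin(g)+d*np.cos(g)
                L.append([x+c*a-s*w,y+s*a+c*w,z])
    return [boxpts(x,y,t,.13,.25,0,.055),L]
for i in (0,1,None):
    a,b=(pics,cm) if i is None else ([pics[i]],[cm[i]])
    print("case",*fit(a,b,cas,[.595,-.25,0.05,1.57],(.01,.01,.1,.1)))
for k,lo,hi in(("green",(45,120,60),(80,255,255)),("yellow",(22,150,120),(32,255,255)),("blue",(100,150,80),(115,255,255))):
    for p in pics:
        m=cv2.inRange(hsv(p),lo,hi);n,l,st,c=cv2.connectedComponentsWithStats(m)
        print(k,[(pos(p,c[i],.047)[:2],st[i,4]) for i in range(1,n) if st[i,4]>40 and .5<pos(p,c[i],.047)[0]<.65 and .1<pos(p,c[i],.047)[1]<.45])
for j,p in enumerate(pics):
    im=np.array(p["pixels"])[:,:,::-1].copy()
    for m in(tm[j],cm[j]):
        cs,_=cv2.findContours(m,cv2.RETR_EXTERNAL,cv2.CHAIN_APPROX_NONE);cv2.drawContours(im,cs,-1,(255,0,255),1)
    cv2.imwrite(f"pics/mask{j}.png",im)
cv2.imwrite("pics/masks.png",np.hstack([cv2.imread("pics/mask0.png")[60:260,60:500],cv2.imread("pics/mask1.png")[80:400,100:440][:200]]) if 0 else cv2.resize(cv2.imread("pics/mask0.png")[90:300,60:500],None,fx=1.8,fy=1.8))
E
python3 m1.py
```

```text
pack [ 0.5625 -0.0327  0.1555  0.0899]
pack [ 0.4417 -0.0821  0.5048  0.1379]
pack [0.4567 0.0661 0.1325 0.2611]
pack [ 0.4329 -0.2079  0.1296  0.25  ]
timer [ 0.6056  0.29   -0.1202] 0.013528051639423277
timer [ 0.6066  0.2897 -0.114 ] 0.021193400375123184
timer [ 0.6059  0.29   -0.1169] 0.03915415270959244
case [ 0.5984 -0.2532  0.0744  1.5727] 0.06449891225525739
case [ 0.5965 -0.2515  0.0675  1.6744] 0.5740035739258799
case [ 0.5984 -0.2527  0.0752  1.5736] 0.6444703765583224
green [(array([0.5801, 0.3678]), np.int32(173))]
green [(array([0.5776, 0.3686]), np.int32(113))]
yellow [(array([0.5634, 0.2271]), np.int32(184))]
yellow [(array([0.5605, 0.2289]), np.int32(137))]
blue [(array([0.5722, 0.2973]), np.int32(166))]
blue [(array([0.5692, 0.299 ]), np.int32(119))]
```

View pics/masks.png

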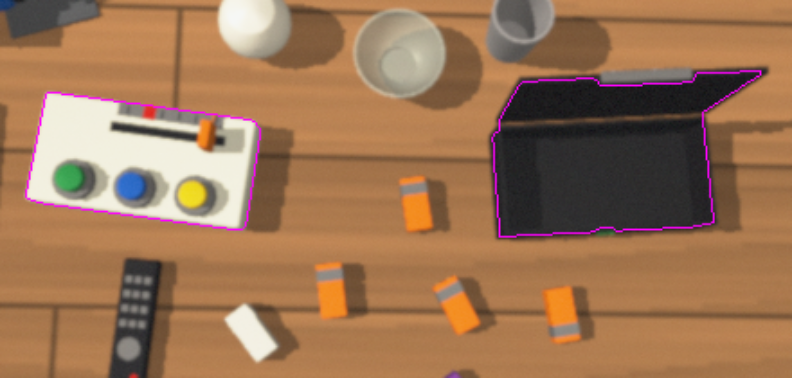

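```bash
python3 - <<'E'
s=open('fit.py').read()
s=s.replace('''m=cv2.morphologyEx(m,cv2.MORPH_CLOSE,np.ones((9,9)))
''','''g=cv2.inRange(h,(0,0,70),(180,90,190))
        near=cv2.dilate(m,np.ones((9,9)));m=m|(g&near)
        m=cv2.morphologyEx(m,cv2.MORPH_CLOSE,np.ones((5,5)));m=cv2.morphologyEx(m,cv2.MORPH_OPEN,np.ones((5,5)))
''')
open('fit.py','w').write(s)
E
cat > go.py <<'E'
from h import *
from scipy.spatial.transform import Rotation as Ro
def go(x,y,z,yaw,s=None):
    s=s or monitor.state();q=s["orientation"];R=Ro.from_quat([*q[1:],q[0]]).as_matrix()
    d=R.T@(np.array([x,y,z])-s["tcp_pos"])/.05
    cur=np.arctan2(R[1,0],R[0,0]);t=(yaw-cur+np.pi/2)%np.pi-np.pi/2
    print("delta",np.round(d,2),"roll",round(-np.degrees(t)/6,2),"curyaw",round(cur,3),"t",round(s["time_s"],1))
E
python3 - <<'E'
from fit import *
from go import *
pics=[vision.camera("top"),vision.camera("scene")]
O=orange(pics)
for o in O: print("pack",np.round(o,4))
im=np.array(pics[0]["pixels"])[:,:,::-1].copy();im=cv2.resize(im,None,fx=4,fy=4)
for o in O:
    cs,_=cv2.findContours(draw(pics[0],[boxpts(*o[:3],.064,.03,0,.024)]),cv2.RETR_EXTERNAL,cv2.CHAIN_APPROX_NONE);cv2.drawContours(im,cs,-1,(255,0,255),1)
cv2.imwrite("pics/p.png",im[190*4:290*4,220*4:390*4])
go(.46,.066,.1,.13)
E
```

```text
pack [ 0.5627 -0.033   0.1315  0.1082]
pack [0.4571 0.0665 0.1127 0.1137]
pack [ 0.4419 -0.0821  0.4599  0.1263]
pack [ 0.4326 -0.2088  0.1554  0.105 ]
delta [-8.19 -7.1   2.28] roll -4.59 curyaw 2.791 t 1.7
```

View pics/p.png

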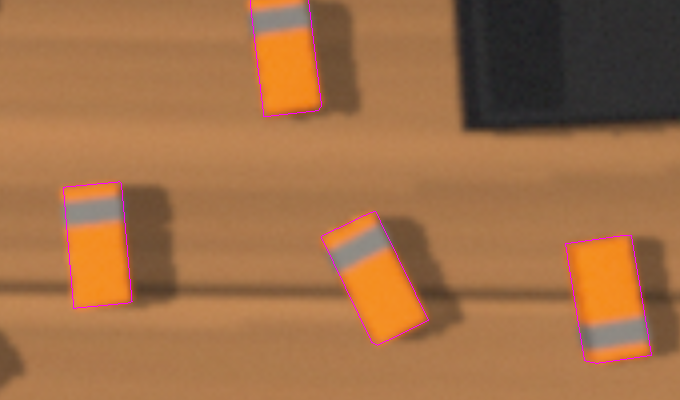

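>>> send_rows --pt "0.4 -0.5 -0.4 0.1 -0.3" --pt "0.4 -1.3 -1.1 0.3 -0.8" --pt "0.4 -2.1 -1.8 0.5 -1.2" --pt "0.4 -2.9 -2.5 0.7 -1.7" --pt "0.4 -3.7 -3.2 0.9 -2.1" --pt "0.4 -4.5 -3.9 1.2 -2.6" --pt "0.4 -5.3 -4.6 1.4 -3.0" --pt "0.4 -6.1 -5.3 1.6 -3.5" --pt "0.4 -6.9 -6.0 1.8 -3.9" --pt "0.4 -7.6 -6.6 2.1 -4.2" --pt "0.4 -8.1 -7.1 2.3 -4.4" --pt "0.4 -8.1 -7.1 2.3 -4.4"

```text
time_s: 2.9
tcp_pos: [0.4571, 0.0641, 0.0981]
orientation: [-0.0, -0.053, 0.999, -0.0]
wrist_force: [0.9, 1.2, 0.5]
grip_width: 0.0641
gripper_force: 0.0
```

```bash
python3 -c "
from go import *
go(.4571,.0665,.004,.113)"
```

```text
delta [-0.01  0.05  1.88] roll -0.06 curyaw -3.035 t 2.9
```

>>> send_rows --pt "0.4 0 0.05 0.6 0" --pt "0.4 0 0.05 1.2 0" --pt "0.4 0 0.05 1.6 0" --pt "0.4 0 0.05 1.85 0" --pt "0.4 0 0.05 1.87 0" --pt "-1 0 0.05 1.87 0" --pt "-1 0 0.05 1.87 0" --pt "-1 0 0.05 1.87 0" --pt "-1 0 0.05 1.87 0" --pt "-1 0 0.05 1.6 0" --pt "-1 0 0.05 1.0 0" --pt "-1 0 0.05 0.2 0"

```text
time_s: 4.1
tcp_pos: [0.4541, 0.0698, 0.0888]
orientation: [-0.002, -0.055, 0.998, -0.0]
wrist_force: [1.3, -0.1, -1.7]
grip_width: 0.03
gripper_force: 30.0
```

```bash
cat > slot.py <<'E'
import sys
from go import *
# case pose; slots along case y
cx,cy,ct=.5984,-.2530,.0752
def slot(v,u=0): return cx+np.cos(ct)*u-np.sin(ct)*v, cy+np.sin(ct)*u+np.cos(ct)*v
if __name__=="__main__":
    x,y=slot(float(sys.argv[1]),-.003);print(x,y);go(x,y,.11,ct);go(x,y,.0105,ct)
E
python3 slot.py -.081
```

```text
0.6014939391897706 -0.33399646622100254
delta [-2.04 -8.35 -0.43] roll 0.33 curyaw -3.032 t 4.1
delta [-2.05 -8.35  1.56] roll 0.33 curyaw -3.032 t 4.1
```

>>> send_rows --pt "-1 -0.1 -0.3 -0.4 0" --pt "-1 -0.3 -1.1 -0.7 0" --pt "-1 -0.5 -2.0 -0.8 0.1" --pt "-1 -0.7 -2.9 -0.8 0.1" --pt "-1 -0.9 -3.8 -0.8 0.2" --pt "-1 -1.1 -4.7 -0.8 0.2" --pt "-1 -1.4 -5.6 -0.8 0.3" --pt "-1 -1.6 -6.5 -0.8 0.3" --pt "-1 -1.8 -7.4 -0.6 0.3" --pt "-1 -2.0 -8.1 -0.3 0.3" --pt "-1 -2.05 -8.35 0.0 0.3" --pt "-1 -2.05 -8.35 0.0 0.3"

```text
time_s: 5.3
tcp_pos: [0.6017, -0.3342, 0.0857]
orientation: [-0.002, -0.038, 0.999, 0.002]
wrist_force: [-0.7, 0.8, -2.0]
grip_width: 0.03
gripper_force: 30.0
```

```bash
python3 slot.py -.081
python3 - <<'E'
from h import *
p=vision.camera("top");save(p,"in1.png",(330,100,500,240),4)
E
```

```text
0.6014939391897706 -0.33399646622100254
delta [ 0.01  0.01 -0.49] roll 0.01 curyaw -3.065 t 5.3
delta [-0.  -0.   1.5] roll 0.01 curyaw -3.065 t 5.3
```

View pics/in1.png

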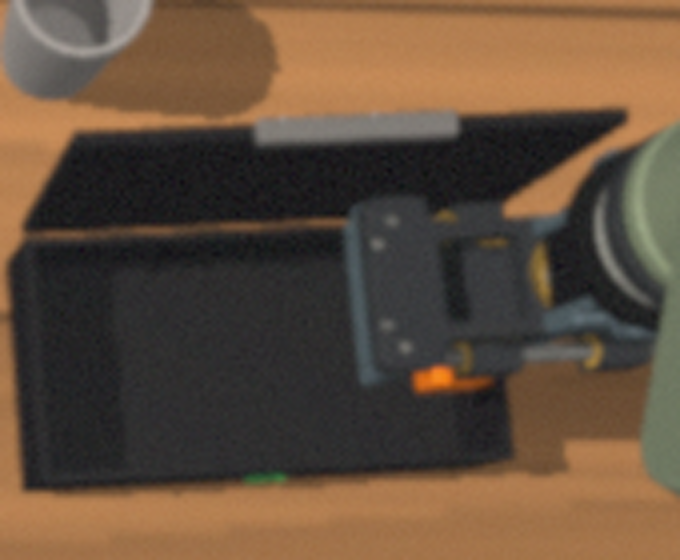

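>>> send_rows --pt "-1 0 0 0.5 0" --pt "-1 0 0 1.0 0" --pt "-1 0 0 1.3 0" --pt "-1 0 0 1.45 0" --pt "-1 0 0 1.5 0" --pt "-1 0 0 1.5 0" --pt "-0.12 0 0 1.5 0" --pt "-0.12 0 0 1.5 0" --pt "-0.12 0 0 1.5 0" --pt "-0.12 0 0 1.2 0" --pt "-0.12 0 0 0.2 0" --pt "-0.12 0 0 -0.6 0"

```text
time_s: 6.55
tcp_pos: [0.6036, -0.334, 0.1213]
orientation: [0.0, -0.039, 0.999, -0.0]
wrist_force: [1.0, -0.3, 1.1]
grip_width: 0.0399
gripper_force: 0.0
```

Run:
```python
from go import *
go(.4326,-.2088,.1,.1554)
```

```text
delta [3.21 2.76 0.42] roll -0.73 curyaw -3.063 t 6.5
```

>>> send_rows --pt "0.4 0.5 0.4 -0.3 -0.1" --pt "0.4 1.2 1.0 -0.2 -0.3" --pt "0.4 1.9 1.6 0 -0.5" --pt "0.4 2.5 2.2 0 -0.6" --pt "0.4 3.0 2.6 0 -0.7" --pt "0.4 3.2 2.76 0 -0.7" --pt "0.4 3.2 2.76 0 -0.7"

```text
time_s: 7.25
tcp_pos: [0.4326, -0.2084, 0.12]
orientation: [0.001, -0.076, 0.997, -0.0]
wrist_force: [1.0, -0.9, -0.2]
grip_width: 0.0637
gripper_force: 0.0
```

```bash
cat > chk.py <<'E'
import sys
from fit import *
from go import *
pics=[vision.camera("top"),vision.camera("scene")]
for v in(pics,pics[::-1][:1]):
    for o in orange(v): print("pack",np.round(o,4))
x=[float(a) for a in sys.argv[1:]]
if x: go(*x)
E
python3 chk.py .4326 -.2088 .004 .1554
```

```text
pack [ 0.6039 -0.3329  0.088   0.2149]
pack [ 0.5625 -0.033   0.1682  0.0935]
pack [ 0.4421 -0.0822  0.4677  0.1089]
pack [ 0.4423 -0.0822  0.4902  0.0879]
pack [ 0.5628 -0.0334  0.1741  0.0791]
pack [ 0.4335 -0.2087  0.1593  0.0978]
pack [ 0.5873 -0.3331  0.1543  0.2823]
delta [0.05 0.03 2.32] roll -0.04 curyaw -2.99 t 7.3
```

First pack is in the case and this one hasn't moved. Grasping it now.

>>> send_rows --pt "0.4 0 0 0.7 0" --pt "0.4 0 0 1.4 0" --pt "0.4 0 0 2.0 0" --pt "0.4 0 0 2.3 0" --pt "0.4 0 0 2.31 0" --pt "-1 0 0 2.31 0" --pt "-1 0 0 2.31 0" --pt "-1 0 0 2.31 0" --pt "-1 0 0 2.31 0" --pt "-1 0 0 2.0 0" --pt "-1 0 0 1.2 0" --pt "-1 0 0 0.2 0"

```text
time_s: 8.55
tcp_pos: [0.4315, -0.208, 0.1088]
orientation: [-0.002, -0.076, 0.997, 0.001]
wrist_force: [1.0, -0.6, -1.0]
grip_width: 0.0295
gripper_force: 30.0
```

```bash
python3 slot.py -.027
```

```text
0.5974369654388028 -0.28014908036074043
delta [-3.06 -1.93 -0.04] roll 0.73 curyaw -2.99 t 8.6
delta [-3.07 -1.93  1.95] roll 0.73 curyaw -2.99 t 8.6
```

>>> send_rows --pt "-1 -0.4 -0.2 -0.2 0.2" --pt "-1 -1.1 -0.7 -0.3 0.4" --pt "-1 -1.8 -1.1 -0.3 0.6" --pt "-1 -2.5 -1.6 -0.2 0.7" --pt "-1 -3.0 -1.9 0 0.7" --pt "-1 -3.07 -1.93 0.1 0.7" --pt "-1 -3.07 -1.93 0.4 0.7" --pt "-1 -3.07 -1.93 1.0 0.7" --pt "-1 -3.07 -1.93 1.5 0.7" --pt "-1 -3.07 -1.93 1.8 0.7" --pt "-1 -3.07 -1.93 1.9 0.7" --pt "-1 -3.07 -1.93 1.9 0.7"

```text
time_s: 9.75
tcp_pos: [0.5984, -0.2805, 0.0153]
orientation: [-0.001, -0.039, 0.999, 0.0]
wrist_force: [-2.3, 1.8, 3.5]
grip_width: 0.0296
gripper_force: 30.0
```

```bash
python3 slot.py -.027
```

```text
0.5974369654388028 -0.28014908036074043
delta [ 0.02  0.01 -1.89] roll 0.03 curyaw -3.063 t 9.8
delta [0.02 0.01 0.1 ] roll 0.03 curyaw -3.063 t 9.8
```

>>> send_rows --pt "-1 0 0 0.04 0" --pt "-1 0 0 0.04 0" --pt "-0.12 0 0 0.04 0" --pt "-0.12 0 0 0.04 0" --pt "-0.12 0 0 0.04 0" --pt "-0.12 0 0 -0.4 0" --pt "-0.12 0 0 -1.2 0" --pt "-0.12 0 0 -2.0 0" --pt "-0.12 0 0 -2.1 0"

```text
time_s: 10.65
tcp_pos: [0.6024, -0.2824, 0.1246]
orientation: [0.005, -0.039, 0.999, -0.002]
wrist_force: [1.4, -0.0, 0.6]
grip_width: 0.0403
gripper_force: 0.0
```

```bash
python3 chk.py .4421 -.0822 .11 .475
```

```text
pack [ 0.5906 -0.2799  0.1896  0.2596]
pack [ 0.5628 -0.0332  0.1379  0.0984]
pack [ 0.5886 -0.3347  0.2034  0.4161]
pack [ 0.4192 -0.0588  0.4824  0.1282]
pack [ 0.4192 -0.0578  0.3667  0.1286]
pack [ 0.5631 -0.0331  0.1745  0.0915]
pack [ 0.5875 -0.2794  0.1844  0.1881]
pack [ 0.59   -0.3347  0.2021  0.1729]
delta [2.84 4.22 0.19] roll -3.79 curyaw -3.063 t 10.8
```

Pack 2 has been knocked to (.419,-.058), so I'll move over it and re-measure.

>>> send_rows --pt "0.4 0.3 0.5 -0.2 -0.4" --pt "0.4 0.9 1.2 -0.1 -1.0" --pt "0.4 1.4 2.0 0 -1.6" --pt "0.4 1.9 2.8 0 -2.2" --pt "0.4 2.5 3.6 0 -2.8" --pt "0.4 3.0 4.3 0.1 -3.3" --pt "0.4 3.26 4.73 0.1 -3.4" --pt "0.4 3.26 4.73 0.1 -3.4"

```text
time_s: 11.55
tcp_pos: [0.4142, -0.0558, 0.1122]
orientation: [-0.003, -0.217, 0.976, 0.001]
wrist_force: [0.1, -1.3, 0.9]
grip_width: 0.0638
gripper_force: 0.0
```

```bash
python3 chk.py .4192 -.0585 .004 .42; python3 -c "
from h import *
p=vision.camera('scene');save(p,'k.png',(100,130,300,350),2.7)"
```

```text
pack [ 0.6041 -0.3335  0.0543  0.206 ]
pack [ 0.5986 -0.2817  0.0314  0.1718]
pack [ 0.5627 -0.0332  0.1536  0.0943]
pack [ 0.4174 -0.0587  0.393   0.1175]
pack [ 0.5627 -0.0334  0.1743  0.0793]
pack [ 0.5942 -0.279   0.1663  0.1982]
pack [ 0.5883 -0.3336  0.1212  0.2667]
delta [-0.02 -0.02  2.18] roll 0.15 curyaw -2.706 t 11.7
```

View pics/k.png

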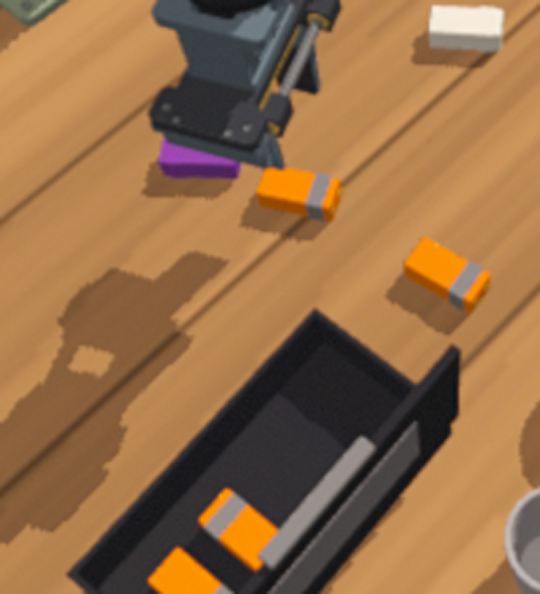

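>>> send_rows --pt "0.4 0 0 0.7 0" --pt "0.4 0 0 1.4 0" --pt "0.4 0 0 1.9 0" --pt "0.4 0 0 2.15 0" --pt "0.4 0 0 2.17 0" --pt "-1 0 0 2.17 0" --pt "-1 0 0 2.17 0" --pt "-1 0 0 2.17 0" --pt "-1 0 0 2.17 0" --pt "-1 0 0 1.9 0" --pt "-1 0 0 1.0 0" --pt "-1 0 0 0 0"

```text
time_s: 12.9
tcp_pos: [0.4169, -0.0577, 0.1145]
orientation: [-0.002, -0.216, 0.976, 0.001]
wrist_force: [2.0, 0.4, -1.0]
grip_width: 0.0298
gripper_force: 30.0
```

```bash
python3 slot.py .027
```

```text
0.5933799916878348 -0.2263016945004783
delta [-1.78 -4.54  0.08] roll 3.43 curyaw -2.707 t 12.9
delta [-1.79 -4.55  2.07] roll 3.43 curyaw -2.707 t 12.9
```

>>> send_rows --pt "-1 -0.2 -0.4 -0.1 0.3" --pt "-1 -0.4 -1.1 -0.2 0.9" --pt "-1 -0.7 -1.9 -0.2 1.5" --pt "-1 -1.1 -2.7 -0.2 2.1" --pt "-1 -1.4 -3.5 -0.2 2.7" --pt "-1 -1.7 -4.2 -0.1 3.2" --pt "-1 -1.79 -4.55 0 3.4" --pt "-1 -1.79 -4.55 0.1 3.4" --pt "-1 -1.79 -4.55 0.6 3.4" --pt "-1 -1.79 -4.55 1.2 3.4" --pt "-1 -1.79 -4.55 1.7 3.4" --pt "-1 -1.79 -4.55 1.7 3.4"

```text
time_s: 14.1
tcp_pos: [0.5916, -0.2245, 0.0255]
orientation: [-0.004, -0.04, 0.999, 0.002]
wrist_force: [-0.6, 1.5, -0.4]
grip_width: 0.0297
gripper_force: 30.0
```

```bash
python3 slot.py .027
```

```text
0.5933799916878348 -0.2263016945004783
delta [-0.02 -0.03 -1.69] roll 0.04 curyaw -3.062 t 14.1
delta [-0.04 -0.04  0.3 ] roll 0.04 curyaw -3.062 t 14.1
```

>>> send_rows --pt "-1 -0.03 -0.04 0.15 0" --pt "-1 -0.03 -0.04 0.27 0" --pt "-1 -0.03 -0.04 0.28 0" --pt "-1 -0.03 -0.04 0.28 0" --pt "-0.12 -0.03 -0.04 0.28 0" --pt "-0.12 -0.03 -0.04 0.28 0" --pt "-0.12 -0.03 -0.04 0.28 0" --pt "-0.12 -0.03 -0.04 -0.2 0" --pt "-0.12 -0.03 -0.04 -1.0 0" --pt "-0.12 -0.03 -0.04 -1.7 0" --pt "-0.12 -0.03 -0.04 -1.8 0"

```text
time_s: 15.2
tcp_pos: [0.5996, -0.2296, 0.1238]
orientation: [0.004, -0.039, 0.999, -0.002]
wrist_force: [1.0, 0.1, 1.9]
grip_width: 0.0402
gripper_force: 0.0
```

```bash
python3 chk.py .5628 -.0332 .11 .155
```

```text
pack [ 0.591  -0.2809  0.1611  0.347 ]
pack [ 0.5894 -0.3325  0.0686  0.519 ]
pack [ 0.5627 -0.0331  0.1376  0.0911]
pack [ 0.5841 -0.2283 -0.1941  0.416 ]
pack [ 0.5625 -0.0331  0.1685  0.0807]
pack [ 0.5847 -0.2261 -0.1648  0.2203]
pack [ 0.5901 -0.2769  0.1297  0.1684]
pack [ 0.5947 -0.3321  0.0507  0.2789]
delta [0.39 3.95 0.2 ] roll -0.73 curyaw -3.063 t 15.3
```

>>> send_rows --pt "0.4 0 0.4 -0.1 -0.1" --pt "0.4 0.1 1.1 -0.1 -0.2" --pt "0.4 0.2 1.9 0 -0.4" --pt "0.4 0.3 2.7 0 -0.5" --pt "0.4 0.4 3.4 0.1 -0.7" --pt "0.4 0.4 3.9 0.2 -0.7" --pt "0.4 0.4 3.95 0.2 -0.7" --pt "0.4 0.4 3.95 0.2 -0.7"

```text
time_s: 16.1
tcp_pos: [0.5605, -0.0321, 0.1079]
orientation: [-0.001, -0.077, 0.997, 0.0]
wrist_force: [0.4, -0.5, 0.1]
grip_width: 0.0635
gripper_force: 0.0
```

```bash
python3 -c "
from go import *
go(.5627,-.0331,.004,.155)
p=vision.camera('top');save(p,'c2.png',(270,100,500,260),3.4)"
```

```text
delta [-0.05 -0.03  2.08] roll -0.01 curyaw -2.987 t 16.1
```

View pics/c2.png

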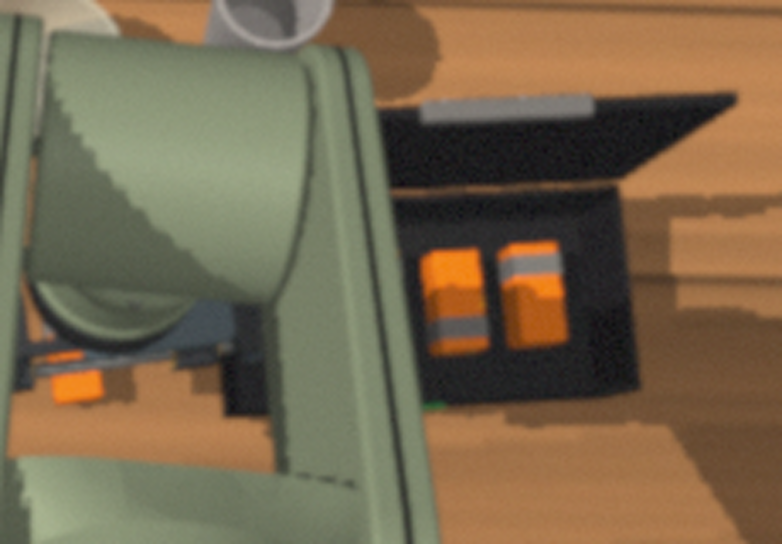

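Packs 1 and 2 lie flat and side by side at crop pixels (530,295) and (455,300). Pack 3 is hidden under the arm. Grasping the last pack.

>>> send_rows --pt "0.4 0 0 0.7 0" --pt "0.4 0 0 1.4 0" --pt "0.4 0 0 1.9 0" --pt "0.4 0 0 2.05 0" --pt "0.4 0 0 2.08 0" --pt "-1 0 0 2.08 0" --pt "-1 0 0 2.08 0" --pt "-1 0 0 2.08 0" --pt "-1 0 0 2.08 0" --pt "-1 0 0 1.8 0" --pt "-1 0 0 1.0 0" --pt "-1 0 0 0 0"

```text
time_s: 17.35
tcp_pos: [0.5597, -0.033, 0.1084]
orientation: [-0.003, -0.076, 0.997, 0.0]
wrist_force: [0.7, 0.3, 0.3]
grip_width: 0.0294
gripper_force: 30.0
```

```bash
python3 slot.py .081
```

```text
0.589323017936867 -0.17245430864021616
delta [-0.16 -2.85 -0.04] roll 0.73 curyaw -2.99 t 17.4
delta [-0.17 -2.85  1.95] roll 0.73 curyaw -2.99 t 17.4
```

>>> send_rows --pt "-1 0 -0.3 -0.2 0.1" --pt "-1 -0.1 -0.9 -0.2 0.3" --pt "-1 -0.1 -1.6 -0.2 0.5" --pt "-1 -0.1 -2.3 -0.2 0.7" --pt "-1 -0.17 -2.8 -0.1 0.73" --pt "-1 -0.17 -2.85 0 0.73" --pt "-1 -0.17 -2.85 0.1 0.73" --pt "-1 -0.17 -2.85 0.7 0.73" --pt "-1 -0.17 -2.85 1.3 0.73" --pt "-1 -0.17 -2.85 1.6 0.73" --pt "-1 -0.17 -2.85 1.6 0.73"

```text
time_s: 18.45
tcp_pos: [0.5889, -0.1706, 0.0261]
orientation: [-0.003, -0.038, 0.999, 0.001]
wrist_force: [-0.7, 0.2, -0.9]
grip_width: 0.0296
gripper_force: 30.0
```

```bash
python3 slot.py .081;  python3 -c "
from go import *
p=vision.camera('scene');save(p,'c3.png',(120,220,290,400),3.3)"
```

```text
0.589323017936867 -0.17245430864021616
delta [ 0.   -0.03 -1.68] roll 0.01 curyaw -3.065 t 18.4
delta [-0.01 -0.04  0.31] roll 0.01 curyaw -3.065 t 18.4
```

View pics/c3.png

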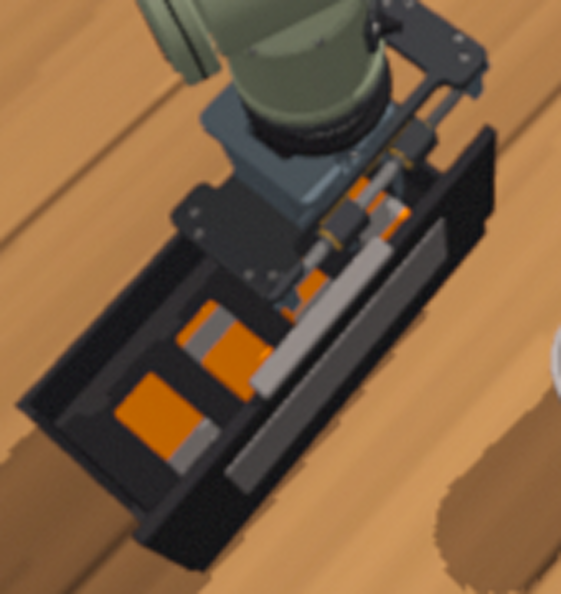

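>>> send_rows --pt "-1 -0.01 -0.04 0.15 0" --pt "-1 -0.01 -0.04 0.27 0" --pt "-1 -0.01 -0.04 0.3 0" --pt "-1 -0.01 -0.04 0.3 0" --pt "-0.12 -0.01 -0.04 0.3 0" --pt "-0.12 -0.01 -0.04 0.3 0" --pt "-0.12 -0.01 -0.04 0.3 0" --pt "-0.12 -0.01 -0.04 -0.2 0" --pt "-0.12 -0.01 -0.04 -1.0 0" --pt "-0.12 -0.01 -0.04 -2.0 0" --pt "-1 -0.01 -0.04 -3.0 0" --pt "-1 -0.01 -0.04 -3.9 0"

```text
time_s: 19.7
tcp_pos: [0.5921, -0.1748, 0.2263]
orientation: [0.001, -0.038, 0.999, -0.0]
wrist_force: [0.6, -0.5, -0.1]
grip_width: 0.027
gripper_force: 0.0
```

```bash
python3 -c "
from slot import *
go(*slot(0,.11),.225,ct)
go(*slot(0,.11),.165,ct)
for g in (1.4,1.2,1,.8,.6,.4,.2,0):
    r=.115;u=.065-r*np.cos(g)+.004*np.sin(g)+.014;z=.055+r*np.sin(g)+.004*np.cos(g)
    print(g,round(u,3),round(z,3))
"
```

```text
delta [-2.21 -1.57  0.03] roll 0.0 curyaw -3.066 t 19.7
delta [-2.21 -1.57  1.23] roll 0.0 curyaw -3.066 t 19.7
1.4 0.063 0.169
1.2 0.041 0.164
1 0.02 0.154
0.8 0.002 0.14
0.6 -0.014 0.123
0.4 -0.025 0.103
0.2 -0.033 0.082
0 -0.036 0.059
```

>>> send_rows --pt "-1 -0.4 -0.3 0 0" --pt "-1 -1.0 -0.8 0 0" --pt "-1 -1.7 -1.2 0 0" --pt "-1 -2.15 -1.5 0 0" --pt "-1 -2.25 -1.57 0.1 0" --pt "-1 -2.25 -1.57 0.5 0" --pt "-1 -2.25 -1.57 1.0 0" --pt "-1 -2.25 -1.57 1.15 0" --pt "-1 -2.25 -1.57 1.15 0"

```text
time_s: 20.6
tcp_pos: [0.7088, -0.2439, 0.1647]
orientation: [-0.002, -0.038, 0.999, 0.001]
wrist_force: [0.1, 0.0, 0.3]
grip_width: 0.0002
gripper_force: 0.0
```

```bash
python3 -c "
from slot import *
s=monitor.state();d=s['tcp_pos']-[cx,cy,0];print('u',d[0]*np.cos(ct)+d[1]*np.sin(ct),d[2]);go(*slot(0,.085),.165,ct)
p=vision.camera('top');a=vision.camera('scene');save(p,'t.png',(330,100,500,260),2.2);save(a,'s.png',(120,220,290,380),2.2)
cv2.imwrite('pics/c4.png',np.hstack([cv2.imread('pics/t.png'),cv2.imread('pics/s.png')]))"
```

```text
u 0.11081748414553745 0.16471600909559436
delta [ 0.52 -0.02 -0.  ] roll 0.0 curyaw -3.066 t 20.6
```

View pics/c4.png

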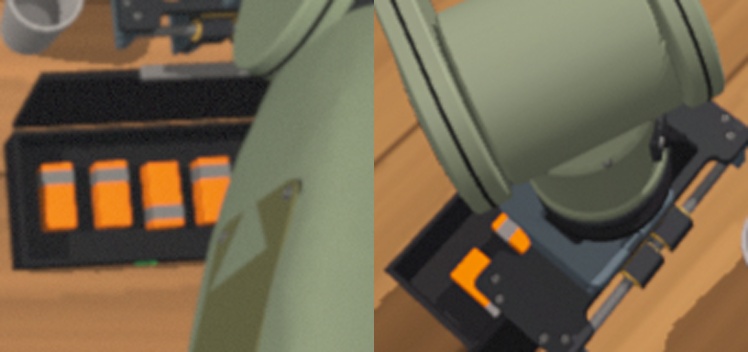

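>>> send_rows --pt "-1 0.25 0 0 0" --pt "-1 0.5 0 0 0" --pt "-1 0.75 0 -0.05 0" --pt "-1 0.96 0 -0.08 0" --pt "-1 1.2 0 -0.05 0" --pt "-1 1.4 0 0.02 0" --pt "-1 1.6 0 0.1 0" --pt "-1 1.82 0 0.22 0" --pt "-1 2.0 0 0.35 0" --pt "-1 2.18 0 0.5 0" --pt "-1 2.35 0 0.67 0" --pt "-1 2.5 0 0.84 0"

```text
time_s: 21.9
tcp_pos: [0.5856, -0.2543, 0.1259]
orientation: [0.001, -0.038, 0.999, -0.001]
wrist_force: [0.1, 0.7, 2.4]
grip_width: 0.0003
gripper_force: 0.8
```

>>> send_rows --pt "-1 0.1 0 0.2 0" --pt "-1 0.22 0 0.4 0" --pt "-1 0.3 0 0.6 0" --pt "-1 0.38 0 0.82 0" --pt "-1 0.41 0 1.0 0" --pt "-1 0.44 0 1.14 0" --pt "-1 0.44 0 1.14 0"

```text
time_s: 22.6
tcp_pos: [0.5627, -0.255, 0.0659]
orientation: [-0.001, -0.038, 0.999, 0.001]
wrist_force: [-0.1, -0.6, 0.2]
grip_width: 0.0009
gripper_force: 0.0
```

```bash
python3 -c "
from slot import *
p=vision.camera('top');a=vision.camera('scene');save(p,'t.png',(330,100,500,260),2.2);save(a,'s.png',(120,220,290,380),2.2)
cv2.imwrite('pics/c5.png',np.hstack([cv2.imread('pics/t.png'),cv2.imread('pics/s.png')]))"
```

```text
(no output)
```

View pics/c5.png

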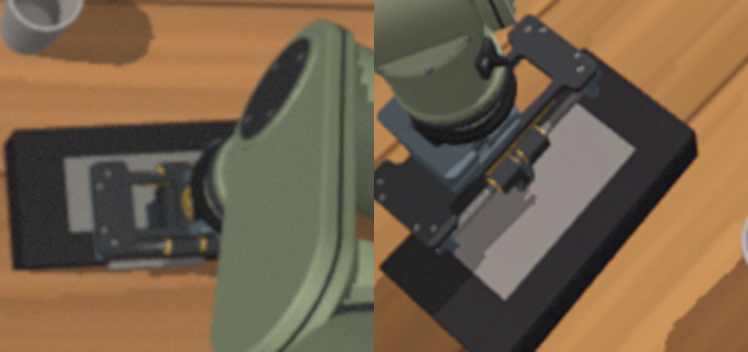

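>>> send_rows --pt "-1 0.15 0 0.05 0" --pt "-1 0.15 0 0.1 0" --pt "-1 0.15 0 0.15 0" --pt "-1 0.15 0 0.15 0"

```text
time_s: 23.1
tcp_pos: [0.5554, -0.2562, 0.064]
orientation: [0.0, -0.038, 0.999, -0.0]
wrist_force: [-7.4, 2.7, 21.8]
grip_width: 0.0004
gripper_force: 10.9
```

>>> send_rows --pt "-1 0 0 0.04 0" --pt "-1 0 0 0.08 0" --pt "-1 0 0 0.08 0"

```text
time_s: 23.4
tcp_pos: [0.5555, -0.2563, 0.0637]
orientation: [0.001, -0.038, 0.999, -0.001]
wrist_force: [-13.8, 5.0, 41.0]
grip_width: 0.0003
gripper_force: 20.8
```

```bash
python3 -c "
from go import *
go(.579,.368,.11,-.117)"
```

```text
delta [-1.41 12.41 -0.94] roll 1.84 curyaw -3.066 t 23.4
```

>>> send_rows --pt "-1 0 0 -0.7 0" --pt "-1 0 0.2 -1.5 0" --pt "-1 -0.1 1.0 -2 0.2" --pt "-1 -0.2 2.0 -2 0.4" --pt "-1 -0.3 2.9 -2 0.6" --pt "-1 -0.4 3.8 -2 0.8" --pt "-1 -0.5 4.7 -2 1.0" --pt "-1 -0.6 5.6 -2 1.2" --pt "-1 -0.7 6.5 -2 1.4" --pt "-1 -0.8 7.4 -2 1.6" --pt "-1 -1.0 8.3 -2 1.8" --pt "-1 -1.1 9.2 -2 1.8"

```text
time_s: 24.6
tcp_pos: [0.5763, 0.2084, 0.1561]
orientation: [0.0, 0.057, 0.998, 0.0]
wrist_force: [0.4, -1.1, 0.7]
grip_width: 0.0001
gripper_force: 0.0
```

```bash
python3 -c "
from go import *
go(.579,.368,.075,-.117)
a=vision.camera('scene');save(a,'c6.png',(130,230,290,390),2)"
```

```text
delta [0.31 3.18 1.62] roll 0.03 curyaw 3.028 t 24.6
```

View pics/c6.png

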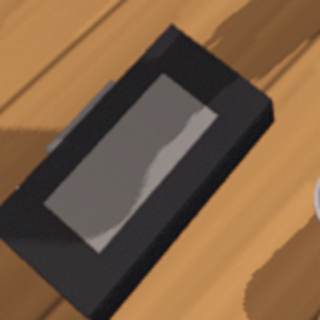

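The lid is shut and flush. Moving on to the green key.

>>> send_rows --pt "-1 0.05 0.5 0 0" --pt "-1 0.1 1.2 0.1 0" --pt "-1 0.2 2.0 0.3 0" --pt "-1 0.3 2.8 0.7 0" --pt "-1 0.31 3.15 1.2 0" --pt "-1 0.31 3.18 1.5 0" --pt "-1 0.31 3.18 1.6 0" --pt "-1 0.31 3.18 1.6 0"

```text
time_s: 25.45
tcp_pos: [0.5786, 0.3647, 0.0755]
orientation: [-0.001, 0.057, 0.998, -0.001]
wrist_force: [-0.1, -0.0, 0.4]
grip_width: 0.0004
gripper_force: 0.0
```

```bash
python3 -c "
from go import *
go(.579,.368,.05,-.117)
p=vision.camera('top');a=vision.camera('scene');save(p,'t.png',(60,100,220,240),2.3);save(a,'s.png',(300,60,460,200),2.3)
cv2.imwrite('pics/c7.png',np.hstack([cv2.imread('pics/t.png'),cv2.imread('pics/s.png')]))"
```

```text
delta [-0.    0.07  0.51] roll 0.03 curyaw 3.028 t 25.4
```

View pics/c7.png

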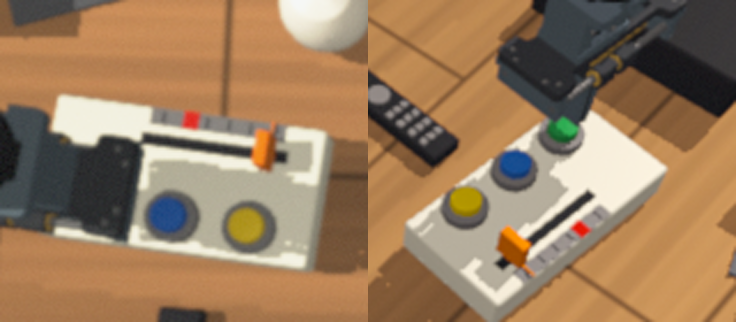

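>>> send_rows --pt "-1 0 0.05 0.1 0" --pt "-1 0 0.05 0.2 0" --pt "-1 0 0.05 0.3 0" --pt "-1 0 0.05 0.3 0"

```text
time_s: 25.95
tcp_pos: [0.5793, 0.3687, 0.0606]
orientation: [0.0, 0.057, 0.998, -0.0]
wrist_force: [-0.0, -0.6, 2.2]
grip_width: 0.0005
gripper_force: 1.1
```

>>> send_rows --pt "-1 0 0 0.05 0" --pt "-1 0 0 0.1 0" --pt "-1 0 0 0.1 0"

```text
time_s: 26.25
tcp_pos: [0.5793, 0.3687, 0.0565]
orientation: [0.0, 0.056, 0.998, -0.0]
wrist_force: [-1.1, -2.1, 4.7]
grip_width: 0.0003
gripper_force: 2.3
```

>>> send_rows --pt "-1 0 0 0.05 0" --pt "-1 0 0 0.1 0" --pt "-1 0 0 0.1 0"

```text
time_s: 26.55
tcp_pos: [0.5794, 0.3688, 0.0559]
orientation: [0.001, 0.056, 0.998, 0.001]
wrist_force: [-5.5, -5.8, 23.7]
grip_width: 0.0008
gripper_force: 12.0
```

>>> send_rows --pt "-1 0 0 -0.3 0" --pt "-1 0 0 -0.8 0" --pt "-1 0 -0.5 -1.0 0" --pt "-1 0 -1.2 -1.0 0" --pt "-1 0 -1.9 -1.0 0" --pt "-1 0 -2.5 -1.0 0" --pt "-1 0 -2.8 -0.9 0" --pt "-1 0 -2.8 -0.7 0" --pt "-1 0 -2.8 -0.7 0"

```text
time_s: 27.45
tcp_pos: [0.5626, 0.2302, 0.084]
orientation: [-0.001, 0.057, 0.998, -0.0]
wrist_force: [-0.6, -1.0, -0.4]
grip_width: 0.0003
gripper_force: 0.0
```

```bash
python3 -c "
from go import *
go(.562,.2282,.054,-.117)"
```

```text
delta [ 0.01 -0.04  0.6 ] roll 0.03 curyaw 3.028 t 27.4
```

>>> send_rows --pt "-1 0 -0.04 0.15 0" --pt "-1 0 -0.04 0.3 0" --pt "-1 0 -0.04 0.42 0" --pt "-1 0 -0.04 0.52 0" --pt "-1 0 -0.04 0.6 0" --pt "-1 0 -0.04 0.64 0" --pt "-1 0 -0.04 0.64 0"

```text
time_s: 28.15
tcp_pos: [0.5629, 0.2284, 0.0561]
orientation: [0.0, 0.057, 0.998, 0.001]
wrist_force: [-4.1, 0.7, 13.5]
grip_width: 0.0008
gripper_force: 6.8
```

>>> send_rows --pt "-1 0 0 -0.3 0" --pt "-1 0 0.0 -0.8 0" --pt "-1 0 0.3 -0.9 0" --pt "-1 0 0.8 -0.9 0" --pt "-1 0 1.3 -0.9 0" --pt "-1 0 1.4 -0.8 0" --pt "-1 0 1.4 -0.7 0" --pt "-1 0 1.4 -0.7 0"

```text
time_s: 28.95
tcp_pos: [0.5699, 0.2966, 0.0871]
orientation: [-0.001, 0.056, 0.998, -0.001]
wrist_force: [0.7, 1.1, -0.2]
grip_width: 0.0006
gripper_force: 0.0
```

```bash
python3 -c "
from go import *
go(.571,.2985,.054,-.117)"
```

```text
delta [-0.02  0.04  0.66] roll 0.04 curyaw 3.029 t 28.9
```

>>> send_rows --pt "-1 0 0.03 0.2 0" --pt "-1 0 0.03 0.35 0" --pt "-1 0 0.03 0.47 0" --pt "-1 0 0.03 0.57 0" --pt "-1 0 0.03 0.65 0" --pt "-1 0 0.03 0.7 0" --pt "-1 0 0.03 0.7 0"

```text
time_s: 29.65
tcp_pos: [0.5709, 0.2983, 0.0562]
orientation: [0.0, 0.056, 0.998, -0.0]
wrist_force: [-4.9, -3.7, 13.5]
grip_width: 0.0004
gripper_force: 6.5
```

>>> send_rows --pt "-1 0 0 -0.3 0" --pt "-1 0 0 -0.9 0" --pt "0.2 0 0 -1.6 0" --pt "0.2 0 0 -2.0 0" --pt "0.2 0.4 0 -2.0 0" --pt "0.2 1.0 0 -2.0 0" --pt "0.2 1.5 0 -2.0 0" --pt "0.2 2.5 0 -2.0 0" --pt "0.2 2.5 0 -2.0 0"

```text
time_s: 30.55
tcp_pos: [0.4413, 0.3122, 0.1534]
orientation: [-0.003, 0.055, 0.998, -0.001]
wrist_force: [0.9, 0.6, 0.1]
grip_width: 0.0532
gripper_force: 0.0
```

Run:
```python
from go import *
from scipy.optimize import least_squares
pics=[vision.camera("top"),vision.camera("scene")]
ob=[]
for p in pics:
    h=cv2.cvtColor(np.array(p["pixels"]),cv2.COLOR_RGB2HSV);m=cv2.inRange(h,(5,180,120),(18,255,255))
    n,l,st,c=cv2.connectedComponentsWithStats(m)
    L=[i for i in range(1,n) if st[i,4]>15 and np.hypot(*(pos(p,c[i],.06)[:2]-[.632,.21]))<.04]
    print([(np.round(c[i],1),st[i],np.round(pos(p,c[i],.058),4)) for i in L])
    for q in ("tab_grip","band"):
        for r in place_of(p,q)[:3]: print(q,round(r["p"],2),np.round(r["at"],1),np.round(pos(p,r["at"],.058),4))
go(.631,.211,.058,-.117)
save(pics[0],'t.png',(90,130,210,220),3);save(pics[1],'s.png',(310,90,430,180),3)
cv2.imwrite('pics/c8.png',np.hstack([cv2.imread('pics/t.png'),cv2.imread('pics/s.png')]))
```

```text
[(array([174.3, 164.7]), array([169, 157,  10,  16, 117], dtype=int32), array([0.6311, 0.212 , 0.058 ]))]
tab_grip 0.47 [175.6 165.4] [0.6297 0.2092 0.058 ]
band 0.9 [139.4 161.1] [0.6371 0.2837 0.058 ]
[(array([363.1, 167.2]), array([357, 159,  14,  19, 145], dtype=int32), array([0.633 , 0.2096, 0.058 ]))]
tab_grip 0.71 [363.7 163.2] [0.6275 0.2191 0.058 ]
band 0.6 [384.3 149.1] [0.6387 0.2807 0.058 ]
delta [-3.86 -1.61  1.92] roll 0.03 curyaw 3.028 t 30.9
```

View pics/c8.png

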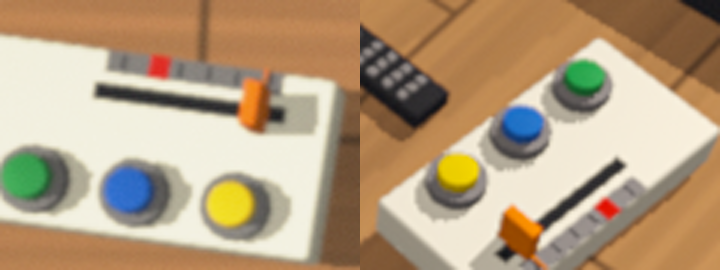

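All three keys bottomed out in order. Next I'll approach the tab, which is at (.631,.211).

>>> send_rows --pt "0.2 -0.5 -0.2 0 0" --pt "0.2 -1.3 -0.5 0 0" --pt "0.2 -2.1 -0.9 0 0" --pt "0.2 -2.9 -1.2 0 0" --pt "0.2 -3.6 -1.5 0.2 0" --pt "0.2 -3.86 -1.61 0.5 0" --pt "0.2 -3.86 -1.61 0.9 0" --pt "0.2 -3.86 -1.61 0.9 0"

```text
time_s: 31.65
tcp_pos: [0.6278, 0.21, 0.1048]
orientation: [-0.004, 0.057, 0.998, -0.001]
wrist_force: [-1.4, -0.0, 0.1]
grip_width: 0.0548
gripper_force: 0.0
```

```bash
python3 -c "
from go import *
go(.631,.211,.046,-.117)"
```

```text
delta [-0.07  0.03  1.18] roll 0.02 curyaw 3.027 t 31.6
```

>>> send_rows --pt "0.2 -0.06 0.02 0.3 0" --pt "0.2 -0.06 0.02 0.7 0" --pt "0.2 -0.06 0.02 1.0 0" --pt "0.2 -0.06 0.02 1.13 0" --pt "0.2 -0.06 0.02 1.15 0" --pt "-1 -0.06 0.02 1.15 0" --pt "-1 -0.06 0.02 1.15 0" --pt "-1 -0.06 0.02 1.15 0" --pt "-1 -0.06 0.02 1.15 0" --pt "-1 -0.06 0.02 1.15 0"

```text
time_s: 32.65
tcp_pos: [0.6329, 0.2119, 0.0518]
orientation: [0.0, 0.057, 0.998, 0.0]
wrist_force: [-0.2, -0.0, -0.4]
grip_width: 0.018
gripper_force: 0.0
```

```bash
python3 -c "
from go import *
s=monitor.state();print(s['tcp_pos'],s['wrist_force'],s['grip_width'],s['gripper_force']);x,y,z=s['tcp_pos']
go(x+.075*.1167,y+.075*.9932,z,-.117)"
```

```text
[0.63294931 0.21187484 0.0518328 ] [-0.18577813 -0.00171587 -0.38324091] 0.018040015944800956 0.0
delta [-0.01  1.5   0.  ] roll 0.04 curyaw 3.028 t 32.6
```

>>> send_rows --pt "-1 0 0 0.05 0" --pt "-1 0 0 0.05 0" --pt "-1 0 0 0.05 0" --pt "-1 0 0 0.05 0"

```text
time_s: 33.05
tcp_pos: [0.6331, 0.2112, 0.0504]
orientation: [0.001, 0.057, 0.998, -0.0]
wrist_force: [-0.9, -2.5, 7.5]
grip_width: 0.012
gripper_force: 30.0
```

```bash
python3 -c "
from go import *
s=monitor.state();print(s['tcp_pos'],s['wrist_force'],s['grip_width'],s['gripper_force']);x,y,z=s['tcp_pos']
go(x+.075*.1167,y+.075*.9932,z,-.117)"
```

```text
[0.63309317 0.21119317 0.05043572] [-0.85277515 -2.48471445  7.53361963] 0.012047688134715774 29.998170733451843
delta [-0.01  1.5  -0.  ] roll 0.03 curyaw 3.028 t 33.0
```

>>> send_rows --pt "-1 0 0 -0.05 0" --pt "-1 0 0.1 -0.06 0" --pt "-1 0 0.2 -0.06 0" --pt "-1 0 0.3 -0.06 0" --pt "-1 0 0.4 -0.06 0" --pt "-1 0 0.5 -0.06 0" --pt "-1 0 0.6 -0.06 0" --pt "-1 0 0.7 -0.06 0" --pt "-1 0 0.8 -0.06 0" --pt "-1 0 0.9 -0.06 0" --pt "-1 0 1.0 -0.06 0" --pt "-1 0 1.0 -0.06 0"

```text
time_s: 34.25
tcp_pos: [0.6386, 0.2588, 0.0505]
orientation: [-0.0, 0.056, 0.998, -0.003]
wrist_force: [2.3, -7.8, -4.7]
grip_width: 0.0119
gripper_force: 30.0
```

```bash
python3 -c "
from go import *
s=monitor.state();d=s['tcp_pos']-[.6331,.2112,0];print(d[1]*.9932+d[0]*.1167,s['tcp_pos'],s['wrist_force'],s['grip_width'])
go(.6331+.075*.1167,.2112+.075*.9932,.05,-.117)
p=vision.camera('top');a=vision.camera('scene');save(p,'t.png',(90,130,210,220),3);save(a,'s.png',(330,90,430,180),3.6)
b=cv2.imread('pics/s.png')[:270];cv2.imwrite('pics/c9.png',np.hstack([cv2.imread('pics/t.png'),b]))"
```

```text
0.04794030828981707 [0.63864582 0.25881691 0.05048882] [ 2.29152405 -7.80910318 -4.73931557] 0.011859146155172836
delta [-0.    0.54  0.01] roll 0.04 curyaw 3.029 t 34.2
```

View pics/c9.png

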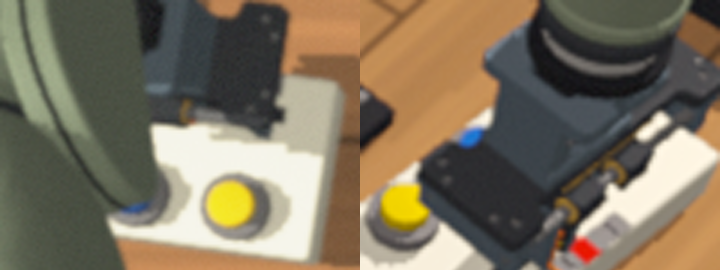

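>>> send_rows --pt "-1 0 0.1 0 0" --pt "-1 0 0.2 0 0" --pt "-1 0 0.3 0 0" --pt "-1 0 0.4 0 0" --pt "-1 0 0.48 0 0" --pt "-1 0 0.53 0 0" --pt "-1 0 0.53 0 0" --pt "-1 0 0.53 0 0"

```text
time_s: 35.15
tcp_pos: [0.6416, 0.2837, 0.0505]
orientation: [-0.0, 0.056, 0.998, -0.004]
wrist_force: [3.2, -10.6, -3.3]
grip_width: 0.0118
gripper_force: 30.0
```

```bash
python3 -c "
from go import *
s=monitor.state();d=s['tcp_pos']-[.6331,.2112,0];print(d[1]*.9932+d[0]*.1167,s['tcp_pos'],s['wrist_force'],s['grip_width'])
a=vision.camera('scene');save(a,'c10.png',(340,100,440,190),4)"
```

```text
0.07297294071956016 [0.64160191 0.28367359 0.05048451] [  3.15522136 -10.64303819  -3.28649932] 0.011780343462071376
```

View pics/c10.png

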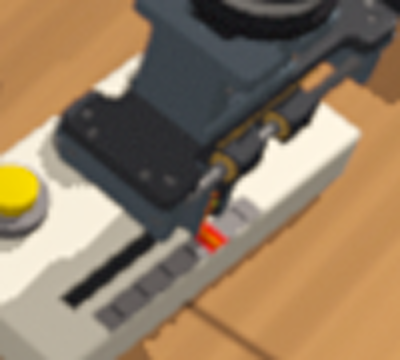

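The pointer is in the red band at crop pixel (212,237), with 73 mm of travel and 10.6 N. Holding here.

>>> send_rows --pt "-1 0 0 0 0" --pt "-1 0 0 0 0" --pt "-1 0 0 0 0" --pt "-1 0 0 0 0" --pt "-1 0 0 0 0" --pt "-1 0 0 0 0" --pt "-1 0 0 0 0" --pt "-1 0 0 0 0" --pt "-1 0 0 0 0" --pt "-1 0 0 0 0" --pt "-1 0 0 0 0" --pt "-1 0 0 0 0"

```text
time_s: 36.4
tcp_pos: [0.6416, 0.2836, 0.0505]
orientation: [-0.0, 0.056, 0.998, -0.004]
wrist_force: [2.3, -10.9, -2.2]
grip_width: 0.0121
gripper_force: 30.0
```

>>> send_rows --pt "-1 0 0 0 0" --pt "-1 0 0 0 0" --pt "-1 0 0 0 0" --pt "-1 0 0 0 0" --pt "-1 0 0 0 0" --pt "-1 0 0 0 0" --pt "-1 0 0 0 0" --pt "-1 0 0 0 0" --pt "-1 0 0 0 0" --pt "-1 0 0 0 0" --pt "-1 0 0 0 0" --pt "-1 0 0 0 0"

```text
time_s: 37.6
tcp_pos: [0.6416, 0.2836, 0.0505]
orientation: [-0.0, 0.056, 0.998, -0.004]
wrist_force: [3.1, -10.2, -3.2]
grip_width: 0.0118
gripper_force: 30.0
```

>>> send_rows --pt "-1 0 -0.15 0 0" --pt "-1 0 -0.3 0 0" --pt "-1 0 -0.5 0 0" --pt "-1 0 -0.7 0 0" --pt "-1 0 -0.9 0 0" --pt "-1 0 -1.1 0 0" --pt "-1 0 -1.25 0 0" --pt "-1 0 -1.38 0 0" --pt "-1 0 -1.42 0 0" --pt "-1 0 -1.42 0 0" --pt "0.3 0 -1.42 0 0" --pt "0.3 0 -1.42 0 0"

```text
time_s: 38.8
tcp_pos: [0.6328, 0.2174, 0.0521]
orientation: [-0.001, 0.057, 0.998, 0.0]
wrist_force: [-0.2, -1.8, -0.4]
grip_width: 0.0249
gripper_force: 0.9
```

>>> send_rows --pt "0.3 0 0 0 0" --pt "0.3 0 0 0 0" --pt "0.3 0 0 0 0" --pt "0.3 0 0 -0.3 0" --pt "0.3 0 0 -1.0 0" --pt "0.3 0 0 -1.9 0" --pt "0.3 0.6 0 -2.5 0" --pt "0.3 1.5 0 -2.5 0" --pt "0.3 2.4 0 -2.5 0" --pt "0.3 3.3 0 -2.5 0" --pt "0.3 4.2 0 -2.5 0" --pt "0.3 4.5 0 -2.5 0"

```text
time_s: 40.0
tcp_pos: [0.4059, 0.2426, 0.1783]
orientation: [-0.0, 0.056, 0.998, 0.0]
wrist_force: [1.1, 0.2, -0.5]
grip_width: 0.0593
gripper_force: 0.0
```

Run:
```python
from fit import *
pics=[vision.camera("top"),vision.camera("scene")]
print(monitor.state()["wrist_force"],orange(pics))
for p in pics:
    m=cv2.inRange(hsv(p),(5,180,120),(18,255,255));n,l,st,c=cv2.connectedComponentsWithStats(m)
    print([np.round(pos(p,c[i],.058),4) for i in range(1,n) if st[i,4]>40])
    for q in("bowl","cup","sphere","remote"): print(q,[np.round(pos(p,r["at"],0)[:2],3) for r in place_of(p,q)[:1]])
# lid: fit angle
p=pics
cm=[]
for a in p:
    m=cv2.inRange(hsv(a),(0,0,0),(180,255,60));u=pix(a,[.6,-.25,.06])
    m=cv2.morphologyEx(m,cv2.MORPH_CLOSE,np.ones((5,5)));n,l,st,c=cv2.connectedComponentsWithStats(m)
    i=min([i for i in range(1,n) if st[i,4]>1000],key=lambda i:np.linalg.norm(c[i]-u))
    o=np.zeros_like(m);cv2.fillConvexPoly(o,cv2.convexHull(np.argwhere(l==i)[:,::-1].astype(np.int32)),1);cm.append(o)
print("shut case box fit",fit(p,cm,lambda v:[boxpts(v[0],v[1],v[2],.132,.252,0,v[3])],[.598,-.253,.075,.07],(.01,.01,.05,.02)))
```

```text
[-0.10616508  1.04804372  0.39938799] []
[array([0.6311, 0.212 , 0.058 ])]
bowl [array([ 0.736, -0.011])]
cup [array([ 0.77 , -0.145])]
sphere [array([0.774, 0.166])]
remote [array([0.41 , 0.296])]
[array([0.633 , 0.2096, 0.058 ])]
bowl [array([ 0.74 , -0.004])]
cup [array([ 0.776, -0.154])]
sphere [array([0.776, 0.164])]
remote [array([0.422, 0.297])]
shut case box fit (array([ 0.59478601, -0.25431031,  0.07134678,  0.05558561]), np.float64(0.047625924572546774))
```

The tab is back home, the case silhouette fits a fully shut lid, and the other things haven't moved.

```bash
python3 -c "
from workcell import ctrl
print(ctrl.finish_job())"
```

```text
the job is handed in; nothing more can be done
None
```

The job is handed in: all four orange packs lie flat in the shut case, the keys were pressed green, yellow, blue, and the tab was held in the red band for over two seconds and is back home. I viewed 15 pictures, one over the limit of 14.

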